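# Find the full screw tin by its weight

## Task

Three look-alike round lidded tins stand on the PC-building bench; one is full of screws and clearly heavy, the other two are empty. Lift them from above to feel which is the full one and stand it upright, gently, in the shallow parts tray. Leave the two empty tins standing where they were, and set any you lifted back in its place.

Things in the scene. Friction and masses are not known exactly. Their poses are not given: they have to be found in the camera images.
- tin_1_center (a point): a round bare-metal tin with a plain slip-on lid, 62 mm in diameter and 52 mm high, one of three that look exactly alike; stands upright on the bench. This point is its centre, 26 mm above its underside; z is its axis. One of the three tins is full (0.33 to 0.46 kg in all), the other two are empty (about 0.07 kg); which one is full is drawn afresh each time, cannot be seen, and has nothing to do with its number or place. The contents are packed snugly and the lid stays on.
- tin_2_center (a point): a round bare-metal tin with a plain slip-on lid, 62 mm in diameter and 52 mm high, one of three that look exactly alike; stands upright on the bench. This point is its centre, 26 mm above its underside; z is its axis. One of the three tins is full (0.33 to 0.46 kg in all), the other two are empty (about 0.07 kg); which one is full is drawn afresh each time, cannot be seen, and has nothing to do with its number or place. The contents are packed snugly and the lid stays on.
- tin_3_center (a point): a round bare-metal tin with a plain slip-on lid, 62 mm in diameter and 52 mm high, one of three that look exactly alike; stands upright on the bench. This point is its centre, 26 mm above its underside; z is its axis. One of the three tins is full (0.33 to 0.46 kg in all), the other two are empty (about 0.07 kg); which one is full is drawn afresh each time, cannot be seen, and has nothing to do with its number or place. The contents are packed snugly and the lid stays on.
- tray_in (a point): shallow square parts tray of grey plastic, fixed to the bench, 140 x 140 mm outside, 132 x 132 mm inside, rim 10 mm above the bench, empty. This point is the centre of its inner floor, 4 mm above the bench; x and y run along its sides, z up.
Mind the look-alikes: they are no part of the job. What is shaped like the part that bears tin_1_center but turquoise or yellow is not meant.

How it is judged:
At the end, for the whole second after the job is handed in: The full tin stands upright (within 10 degrees) on the floor of the parts tray, within the rim; the two empty tins stand upright on the bench within 40 mm of where they started; all are released and at rest (((contact force between tin_1 and tray above 1.8 N and horizontal distance between tin_1_center and tray_in below 0.055 m and height (world z) of tin_1_center below 0.037 m and angle between each of tin_1_center, tin_2_center, tin_3_center's own z axis and vertical below 0.17 rad and linear speed of each of tin_1, tin_2, tin_3 below 0.02 m/s and distance of each of tin_2_center, tin_3_center from where it was at the start of the episode below 0.04 m) or (contact force between tin_2 and tray above 1.8 N and horizontal distance between tin_2_center and tray_in below 0.055 m and height (world z) of tin_2_center below 0.037 m and angle between each of tin_1_center, tin_2_center, tin_3_center's own z axis and vertical below 0.17 rad and linear speed of each of tin_1, tin_2, tin_3 below 0.02 m/s and distance of each of tin_1_center, tin_3_center from where it was at the start of the episode below 0.04 m) or (contact force between tin_3 and tray above 1.8 N and horizontal distance between tin_3_center and tray_in below 0.055 m and height (world z) of tin_3_center below 0.037 m and angle between each of tin_1_center, tin_2_center, tin_3_center's own z axis and vertical below 0.17 rad and linear speed of each of tin_1, tin_2, tin_3 below 0.02 m/s and distance of each of tin_1_center, tin_2_center from where it was at the start of the episode below 0.04 m))); the robot touches nothing.
It fails at once if a tin is tipped over (more than 45 degrees) (angle between any of tin_1_center, tin_2_center, tin_3_center's own z axis and vertical above 0.8 rad).
It fails at once if a tin is dropped: let go of with its underside more than 34 mm above the bench ((height (world z) of tin_1_center above 0.06 m and contact force between the fingers and tin_1 below 0.05 N) or (height (world z) of tin_2_center above 0.06 m and contact force between the fingers and tin_2 below 0.05 N) or (height (world z) of tin_3_center above 0.06 m and contact force between the fingers and tin_3 below 0.05 N)).
It also fails if it takes over 67 s, if anything falls off the work surface, if the arm or the gripper's body presses on something with over 40 N, if the wrist force passes 120 N, or if a joint passes its speed limit or range.

## Robot

A 7-joint arm with a two-finger parallel gripper is mounted at the origin on the work surface. World frame = base frame: x ahead of the robot, y to its left, z up, the work surface at z = 0. Lengths are in m, angles in rad, forces in N, time in s.
With the tool pointing down it reaches from about 0.425 to 0.925 m from the base axis. Payload 6.8 kg.
Tool frame: the origin (TCP) lies between the finger pads; the fingertips stand 17 mm ahead of it and the grasp point (between the pads) lies 2 mm behind it; z points along the fingers, y is the direction in which the jaws open and shut (so a half turn about z gives the same grasp; the last joint's range is limited). The gripper opens to 85 mm and grips with 20 to 120 N. Pads are 22 mm wide; open, the fingers measure 114 mm over their backs; the gripper's body (76 mm by 85 mm) begins 54 mm behind the grasp point. The pads swing forward as they close: fully open they stand 13 mm farther back than shut.
Start: joints at [-1.429, 0.477, 0.022, 1.555, -0.011, 1.109, -0.083], TCP at [0.167, 0.654, 0.248] pointing down, gripper open.
Joint ranges: [-2.96, 2.96], [-0.34, 2.1], [-1.41, 1.46], [0.24, 2.44], [-1.37, 4.51], [0.17, 1.92], [-2.96, 2.96]. Speed limits (rad/s): [2.39, 2.39, 3.14, 3.14, 3.14, 3.14, 3.14].

## Interface

Orientations are given as a unit quaternion [w, x, y, z].
In Python, from station import bot gives the robot as it stands. The module is installed in compiled form; this text tells all that it offers.
- The arm moves only by the tool carry_out, never from a script. Its argument "moves" is a list of rows, each a list of 3 entries, a list of its own where there are three numbers: the turn, a rotation vector about the tool's x, y, z in degrees, then the shift along the tool's x, y, z in cm, then the finger opening in cm, from 0 to 8.54. A call has 1 to 5 rows; each row is the pose to reach, as a shift and turn from the pose commanded when the call began, along the tool's axes at that moment; what a row does not reach only later rows make up. A row lasts 1/8 s, in which the tool goes at most 62.5 mm and 10.7 degrees, less where a joint would pass 70% of its speed; a pose out of reach is approached as far as the arm can. A call with a gripper value outside its range is refused whole. The fingers move at their own pace and stop on an object; "newtons" is the grip in N (left out, the last holds). Time passes only in rows, so rows that repeat a pose let the fingers close. It gives the time, the measured TCP pose, the force and the opening at its end, in the units of the state.
- bot.get_obs(): the state, without advancing time (a new reading comes with each control period).
- bot.read_camera(name): name is "scene" or "top" or "wrist"; returns the picture (384x512x3 uint8, red, green, blue); there is no depth.
- bot.camera_info(name): a dict with "vertical_fov" (degrees; the focal length in pixels is half the picture's height over the tangent of half this angle, whatever the lens; pixels are square), "cx", "cy" (the principal point, pixels), "k1" (the pictures are not rectified: a ray, as slopes to the right and down, at radius r is drawn at 1 + k1 r^2 times it, then the intrinsics apply), "position" and "attitude" of the camera in the world. Camera axes: x right, y up, looking along -z (the intrinsics and any distortion apply to the point x, -y, -z); pixel columns grow to the right and rows downward; lengths in m; the calibration is good to about 2 mm. A picture is of the moment at which its call begins: read the wrist's pose just before it. camera_info takes no time and is no camera call; for the wrist camera it gives the pose at the moment of the call.
- bot.hand_in(): hands the job in, once; it reports no verdict.
Trained networks look in the newest picture that a camera, given by its name, has taken for a name from the list of things; names that differ only in an ending like _2 or _b are one class to them, and where a whole thing is asked for, a point or a joint stands for the part that bears it (a point fixed in the world has none). Each returns a list of dicts, best first, with "score" (0 to 1); they miss things now and then, are a little off and sometimes report something else, mostly with a low value. They report only what shows in the picture. A call takes as long as a camera call. They do not tell look-alikes from the thing itself.
- bot.silhouettes(label, camera): "region" (384x512 bool, what is visible of it) and "location" ([column, row] in pixels, amid what is visible of it).
The state is a dict: "t": time; "q": joint angles; "joint_vel": joint speeds; "joint_torque": joint torques, N m; "eef_pos": TCP position; "tool_rot": TCP orientation; "contact_force": force on the tool from outside, world axes, zero at the start; "torque": the same for the moment, N m; "gripper_width": opening from 0.0 (shut) to 1.0 (fully open).
Only numpy, scipy, OpenCV 4.12 (cv2) and the standard library are available. Lean on these libraries where they do the work, as an engineer would, in place of code of your own. Each camera call takes 0.05 s, during which the arm holds its last target. There are 200 camera calls.

## Working session

There is one attempt and no reset: what is moved stays moved. The work goes in short steps, Python scripts to look and compute and a tool call to move; the robot and the scene stay as the last step left them, time stands still between calls to the robot, and variables do not carry over. Pictures are saved under pics/ and viewed, about 8 in all and at most 12, crops included, and the job is handed in when it is done.

Besides the shell and the picture viewer there is one more tool, called in YAML: its name, and indented under it one key for each argument. carry_out: Moves the arm, as the interface text tells. Its arguments: {"type":"object","properties":{"moves":{"type":"array"},"newtons":{"type":"number"}},"required":["moves"]}

```bash
mkdir -p pics
cat > h.py <<'E'
import numpy as np, cv2
from station import bot
from scipy.spatial.transform import Rotation as R
def quat(q): return R.from_quat([q[1],q[2],q[3],q[0]])
def att(a):
    a=np.array(a,float)
    return a if a.shape==(3,3) else quat(a).as_matrix()
def K(ci):
    f=192/np.tan(np.radians(ci["vertical_fov"])/2); return f
def pix2plane(ci,px,z):
    f=K(ci); d=np.array([(px[0]-ci["cx"])/f,(px[1]-ci["cy"])/f]); u=d.copy()
    for _ in range(30): u=d/(1+ci["k1"]*(u@u))
    r=att(ci["attitude"])@np.array([u[0],-u[1],-1]); p=np.array(ci["position"])
    return p+r*(z-p[2])/r[2]
def proj(ci,P):
    c=att(ci["attitude"]).T@(np.array(P)-np.array(ci["position"])); u=np.array([c[0],-c[1]])/-c[2]
    return K(ci)*u*(1+ci["k1"]*(u@u))+[ci["cx"],ci["cy"]]
E
python3 - <<'E'
from h import *
o=bot.get_obs()
for k,v in o.items(): print(k,np.round(v,3))
a=[]
for c in["scene","top"]:
    ci=bot.camera_info(c); print(c,ci)
    im=bot.read_camera(c)[:,:,::-1].copy()
    for l in["tin_1_center","tray_in"]:
        for s in bot.silhouettes(l,c):
            print(l,s["score"],s["location"],s["region"].sum(),pix2plane(ci,s["location"],.052 if 't'==l[0] and 'tin' in l else .004))
    a.append(im)
    cv2.imwrite(f"pics/{c}0.png",im)
E
```

```text
t 0.0
q [-1.429  0.478  0.022  1.556 -0.011  1.109 -0.083]
joint_vel [-0.    -0.002 -0.    -0.    -0.002 -0.002 -0.002]
joint_torque [-0.0000e+00 -5.9644e+01  1.6080e+00 -2.8120e+01  1.2000e-02  9.0000e-03
  0.0000e+00]
eef_pos [0.167 0.654 0.247]
tool_rot [-0.     0.125  0.992 -0.001]
contact_force [-0.016  0.557  0.052]
torque [-0.03  -0.002 -0.009]
gripper_width 0.997
scene {'vertical_fov': 42.58712492194066, 'cx': 254.19957224767603, 'cy': 189.85930132971453, 'k1': -0.19017348620011487, 'position': array([ 1.48197127, -0.42673751,  0.759635  ]), 'attitude': array([0.74175284, 0.3880219 , 0.25970173, 0.48145273])}
tin_1_center 0.61 [337.4, 184.0] 533 [0.59522892 0.18904203 0.052     ]
tin_1_center 0.61 [277.8, 211.9] 642 [ 0.63885138 -0.00447874  0.052     ]
tin_1_center 0.57 [304.3, 197.2] 626 [0.61158598 0.08223774 0.052     ]
tray_in 0.81 [215.9, 197.3] 1759 [ 0.45480002 -0.09757696  0.004     ]
tray_in 0.51 [307.2, 196.8] 591 [0.55415074 0.12468312 0.004     ]
top {'vertical_fov': 46.44896159168001, 'cx': 259.6714464652828, 'cy': 196.9521912704764, 'k1': 0.022389536705316626, 'position': array([ 0.32358134, -0.03577942,  1.25793535]), 'attitude': array([-0.6954475 , -0.06368476,  0.06207165,  0.71305269])}
tin_1_center 0.98 [167.2, 196.2] 431 [0.54918122 0.21746728 0.052     ]
tin_1_center 0.98 [246.2, 176.5] 454 [5.98965315e-01 6.89155948e-05 5.20000000e-02]
tin_1_center 0.7 [205.1, 186.2] 429 [0.57451224 0.11363011 0.052     ]
tray_in 0.88 [281.9, 230.9] 2376 [ 0.45088114 -0.09572172  0.004     ]
tray_in 0.62 [205.1, 187.3] 462 [0.58128986 0.11958708 0.004     ]
```

View pics/top0.png

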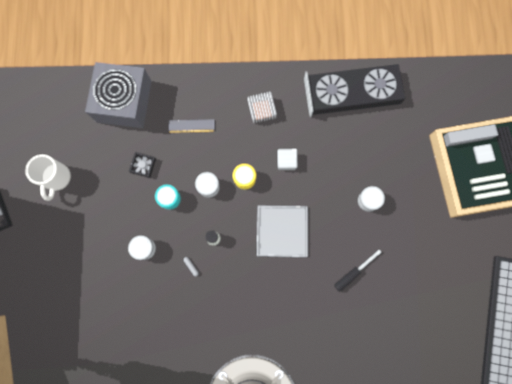

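View pics/scene0.png

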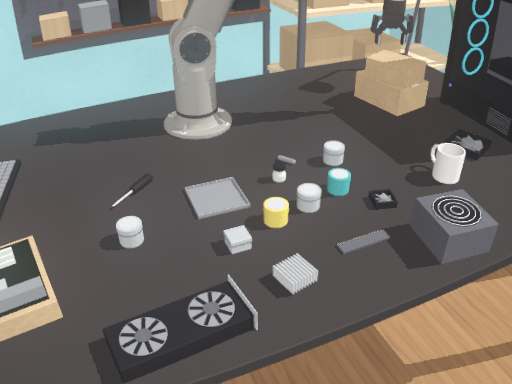

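```bash
cat >> h.py <<'E'
def tinhull(ci,x,y):
    t=np.linspace(0,2*np.pi,40); P=[(x+.031*np.cos(a),y+.031*np.sin(a),z) for z in(0,.052) for a in t]
    return cv2.convexHull(np.array([proj(ci,p) for p in P],np.float32))
def solve(ci,c):
    xy=pix2plane(ci,c,.04)[:2]
    for _ in range(6):
        m=cv2.moments(tinhull(ci,*xy)); d=np.array(c)-[m['m10']/m['m00'],m['m01']/m['m00']]
        b=pix2plane(ci,c,.04)[:2]; xy=xy+pix2plane(ci,np.array(c)+d,.04)[:2]-b
    return xy
E
python3 - <<'E'
from h import *
for c,seeds in (("top",[(206,185),(141,248),(371,199)]),("scene",[(309,198),(334,153),(130,231)])):
    ci=bot.camera_info(c); im=cv2.imread(f"pics/{c}0.png"); v=im.max(2)
    n,l,st,ce=cv2.connectedComponentsWithStats((v>90).astype(np.uint8))
    for s in seeds:
        i=l[s[1],s[0]]; m=cv2.moments(tinhull(ci,*solve(ci,ce[i])))
        print(c,ce[i].round(1),st[i],"model area",m['m00'],solve(ci,ce[i]).round(4))
ci=bot.camera_info("top");im=cv2.imread("pics/top0.png")
n,l,st,ce=cv2.connectedComponentsWithStats((im.max(2)>70).astype(np.uint8)); i=l[231,282]
print(st[i],cv2.minAreaRect(np.argwhere(l==i)[:,::-1].astype(np.float32)),pix2plane(ci,ce[i],.006))
E
```

```text
top [266.2 181.1] [     0      0    512    384 160801] model area 458.1643316288246 [ 0.5893 -0.055 ]
top [266.2 181.1] [     0      0    512    384 160801] model area 458.1643316288246 [ 0.5893 -0.055 ]
top [266.2 181.1] [     0      0    512    384 160801] model area 458.1643316288246 [ 0.5893 -0.055 ]
scene [269.7 196.2] [ 184  140  168  115 9113] model area 649.9734207286965 [0.5379 0.0217]
scene [269.7 196.2] [ 184  140  168  115 9113] model area 649.9734207286965 [0.5379 0.0217]
scene [129.8 229.7] [112 205  34  44 888] model area 765.2034958169679 [ 0.5252 -0.343 ]
[     0      0    512    384 185551] ((255.5, 191.5), (383.0, 511.0), 90.0) [ 0.57588895 -0.02604385  0.006     ]
```

Run:
```python
from h import *
for c,seeds in (("top",[(206,185),(141,248),(371,199)]),("scene",[(309,198),(334,153),(130,231)])):
    ci=bot.camera_info(c); im=cv2.imread(f"pics/{c}0.png"); v=im.max(2); print(np.median(v))
    for s in seeds:
        w=np.zeros(v.shape,np.uint8); cv2.circle(w,s,19,1,-1)
        n,l,st,ce=cv2.connectedComponentsWithStats(((v>130)&(w>0)).astype(np.uint8))
        i=l[s[1],s[0]]; m=cv2.moments(tinhull(ci,*solve(ci,ce[i])))
        print(c,ce[i].round(1),st[i],"model area",m['m00'],solve(ci,ce[i]).round(4))
ci=bot.camera_info("top")
for p in((258,207),(308,207),(308,256),(258,256),(282.5,231)): print(pix2plane(ci,p,.01).round(3))
for p in((167,197),(245,176)): print("look-alike",solve(ci,np.array(p)).round(3))
print(quat(bot.get_obs()["tool_rot"]).as_matrix().round(3))
```

```text
103.0
top [206.5 183.8] [194 171  25  26 507] model area 470.4883264148375 [0.586  0.1123]
top [140.6 247.4] [127 235  28  25 545] model area 523.5377055759891 [0.4132 0.293 ]
top [370.8 198.2] [357 186  28  25 549] model area 507.0740966203157 [ 0.5334 -0.3446]
89.0
scene [308.5 197.1] [297 183  25  30 640] model area 653.8259519257117 [0.5836 0.1112]
scene [333.5 152.5] [323 140  22  26 476] model area 484.43005469301715 [0.4123 0.2909]
scene [129.9 231.2] [116 216  28  32 740] model area 771.6093110387446 [ 0.5311 -0.3439]
[ 0.52 -0.03  0.01]
[ 0.516 -0.171  0.01 ]
[ 0.379 -0.165  0.01 ]
[ 0.382 -0.027  0.01 ]
[ 0.45  -0.097  0.01 ]
look-alike [0.551 0.223]
look-alike [0.606 0.004]
[[-0.969  0.247 -0.   ]
 [ 0.247  0.969 -0.001]
 [-0.    -0.001 -1.   ]]
```

carry_out:
  moves:
    - [[0,0,0],[-6,-5.3,0],8.54]
    - [[0,0,0],[-10,-8.9,0],8.54]
    - [[0,0,0],[-14,-12.4,0],8.54]
    - [[0,0,0],[-18,-16,0],8.54]
    - [[0,0,0],[-22,-19.5,0],8.54]
  newtons: 45

```text
t: 0.92
eef_pos: [0.3328, 0.409, 0.2485]
tool_rot: [0.0, 0.125, 0.992, 0.0]
contact_force: [0.3, -0.5, -0.1]
gripper_width: 1.001
```

carry_out:
  moves:
    - [[0,0,0],[-4,-3.5,1],8.54]
    - [[0,0,0],[-8,-7,3],8.54]
    - [[0,0,0],[-10.7,-9.5,6],8.54]
    - [[0,0,0],[-10.7,-9.5,8],8.54]
    - [[0,0,0],[-10.7,-9.5,8],8.54]

```text
t: 1.55
eef_pos: [0.4114, 0.2913, 0.1672]
tool_rot: [-0.001, 0.125, 0.992, -0.001]
contact_force: [-0.3, 0.6, 0.5]
gripper_width: 0.998
```

```bash
cat >> h.py <<'E'
def state():
    o=bot.get_obs(); M=quat(o["tool_rot"]).as_matrix()
    print("t",o["t"],"p",np.round(o["eef_pos"],4),"yaw tool-y",np.degrees(np.arctan2(M[1,1],M[0,1])).round(2),"tilt",np.degrees(np.arccos(-M[2,2])).round(2),"F",np.round(o["contact_force"],2),"w",round(float(o["gripper_width"]),3),"q",np.round(o["q"],2))
    return o,M
def to(M,p,tgt): print("shift cm to",tgt,(M.T@(np.array(tgt)-p)*100).round(2))
E
python3 - <<'E'
from h import *
o,M=state(); to(M,o["eef_pos"],[.4125,.292,.028])
ci=bot.camera_info("wrist"); im=bot.read_camera("wrist")[:,:,::-1].copy()
pts=tinhull(ci,.4125,.292).astype(np.int32)
for s in bot.silhouettes("tin_1_center","wrist"):
    print(s["score"],s["location"],s["region"].sum(),solve(ci,np.argwhere(s["region"])[:,::-1].mean(0)))
cv2.polylines(im,[pts],True,(0,0,255),1)
cv2.imwrite("pics/w1.png",im)
E
```

```text
t 1.55 p [0.4114 0.2913 0.1672] yaw tool-y 75.64 tilt 0.17 F [-0.27  0.61  0.55] w 0.998 q [-0.88  0.3   0.17  2.05 -0.07  0.8   0.65]
shift cm to [0.4125, 0.292, 0.028] [-0.11  0.13 13.92]
0.56 [68.0, 375.1] 519 [0.57019763 0.04750958]
```

View pics/w1.png

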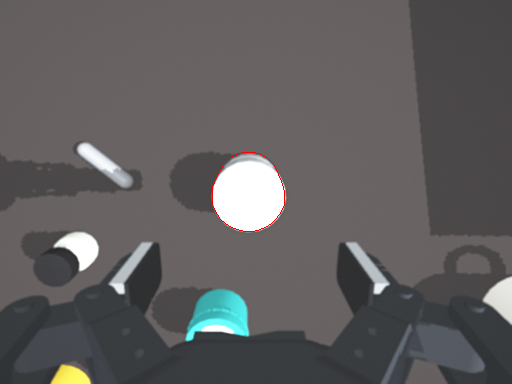

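The overlay of the estimate at (249,192) matches the tin exactly. The turquoise tin (218,315) is clear of the fingers, so I'm descending and gripping.

carry_out:
  moves:
    - [[0,0,0],[-0.1,0.1,5],8.54]
    - [[0,0,0],[-0.1,0.1,9],8.54]
    - [[0,0,0],[-0.1,0.1,12],8.54]
    - [[0,0,0],[-0.1,0.1,13.8],8.54]
    - [[0,0,0],[-0.1,0.1,13.8],8.54]

```text
t: 2.28
eef_pos: [0.4128, 0.2937, 0.0301]
tool_rot: [-0.0, 0.124, 0.992, -0.0]
contact_force: [0.6, 0.2, 0.3]
gripper_width: 1.0
```

carry_out:
  moves:
    - [[0,0,0],[0,0,0],7]
    - [[0,0,0],[0,0,0],6.2]
    - [[0,0,0],[0,0,0],5]
    - [[0,0,0],[0,0,0],5]
    - [[0,0,0],[0,0,0],5]

```text
t: 2.9
eef_pos: [0.4135, 0.2926, 0.0316]
tool_rot: [0.0, 0.125, 0.992, 0.0]
contact_force: [-1.6, -3.0, 9.4]
gripper_width: 0.712
```

```bash
python3 -c "
from h import *
state()"
```

```text
t 2.9 p [0.4135 0.2926 0.0316] yaw tool-y 75.66 tilt 0.03 F [-1.59 -3.04  9.45] w 0.712 q [-0.84  0.53  0.12  2.11 -0.13  0.5   0.7 ]
```

carry_out:
  moves:
    - [[0,0,0],[0,0,-1],5]
    - [[0,0,0],[0,0,-2.5],5]
    - [[0,0,0],[0,0,-2.5],5]
    - [[0,0,0],[0,0,-2.5],5]
    - [[0,0,0],[0,0,-2.5],5]

```text
t: 3.52
eef_pos: [0.4129, 0.2928, 0.055]
tool_rot: [-0.0, 0.125, 0.992, -0.0]
contact_force: [0.4, 0.3, -3.4]
gripper_width: 0.71
```

```bash
python3 -c "
from h import *
state(); F=[]
for i in range(6): bot.read_camera('top'); F.append(bot.get_obs()['contact_force'])
print(np.mean(F,0),np.std(F,0))"
```

```text
t 3.525 p [0.4129 0.2928 0.055 ] yaw tool-y 75.69 tilt 0.04 F [ 0.4   0.28 -3.43] w 0.71 q [-0.85  0.49  0.13  2.11 -0.12  0.55  0.69]
[ 0.40201111 -0.208563   -3.32515649] [0.48586594 0.55728558 0.55382676]
```

carry_out:
  moves:
    - [[0,0,0],[0,0,-2],5]
    - [[0,0,0],[0,0,-5],5]
    - [[0,0,0],[-0.5,-1.5,-8],5]
    - [[0,0,0],[-1.5,-4,-8],5]
    - [[0,0,0],[-2.7,-7.3,-8],5]
  newtons: 60

```text
t: 4.45
eef_pos: [0.4216, 0.2155, 0.1358]
tool_rot: [0.0, 0.124, 0.992, 0.001]
contact_force: [0.8, 0.5, -3.7]
gripper_width: 0.71
```

carry_out:
  moves:
    - [[0,0,0],[-1.5,-4,0],5]
    - [[0,0,0],[-3,-8,0],5]
    - [[0,0,0],[-4.5,-12,0],5]
    - [[0,0,0],[-6,-16,0],5]
    - [[0,0,0],[-7.5,-20,0],5]

```text
t: 5.08
eef_pos: [0.4446, 0.0018, 0.1354]
tool_rot: [0.0, 0.125, 0.992, 0.0]
contact_force: [0.5, 0.2, -4.4]
gripper_width: 0.711
```

```bash
python3 -c "
from h import *
o,M=state(); to(M,o['eef_pos'],[.453,-.097,.09])"
```

```text
t 5.075 p [0.4446 0.0018 0.1354] yaw tool-y 75.69 tilt 0.02 F [ 0.46  0.24 -4.41] w 0.711 q [-0.39  0.27  0.28  2.21 -0.11  0.68  1.29]
shift cm to [0.453, -0.097, 0.09] [-3.26 -9.37  4.54]
```

carry_out:
  moves:
    - [[0,0,0],[-1.3,-3.7,0],5]
    - [[0,0,0],[-2.6,-7.2,0.5],5]
    - [[0,0,0],[-3.2,-9.2,2],5]
    - [[0,0,0],[-3.2,-9.2,4],5]
    - [[0,0,0],[-3.2,-9.2,4.5],5]

```text
t: 5.7
eef_pos: [0.4519, -0.094, 0.0894]
tool_rot: [-0.001, 0.125, 0.992, -0.0]
contact_force: [0.4, -0.3, -3.0]
gripper_width: 0.708
```

carry_out:
  moves:
    - [[0,0,0],[0,0,1],5]
    - [[0,0,0],[0,0,2],5]
    - [[0,0,0],[0,0,3],5]
    - [[0,0,0],[0,0,4],5]
    - [[0,0,0],[0,0,4.4],5]

```text
t: 6.32
eef_pos: [0.4525, -0.0938, 0.0455]
tool_rot: [-0.001, 0.125, 0.992, -0.0]
contact_force: [0.4, -0.9, -3.3]
gripper_width: 0.709
```

```bash
python3 -c "
from h import *
o,M=state(); to(M,o['eef_pos'],[.450,-.097,.036])
im=bot.read_camera('scene')[100:270,100:350,::-1]; cv2.imwrite('pics/s1.png',cv2.resize(im,None,fx=3,fy=3))
state()"
```

```text
t 6.325 p [ 0.4525 -0.0938  0.0455] yaw tool-y 75.69 tilt 0.06 F [ 0.43 -0.87 -3.28] w 0.709 q [-0.13  0.47  0.24  2.22 -0.24  0.48  1.62]
shift cm to [0.45, -0.097, 0.036] [ 0.16 -0.37  0.95]
t 6.375 p [ 0.4524 -0.0938  0.0454] yaw tool-y 75.69 tilt 0.07 F [ 0.8   0.07 -4.95] w 0.711 q [-0.13  0.47  0.24  2.22 -0.24  0.48  1.62]
```

View pics/s1.png

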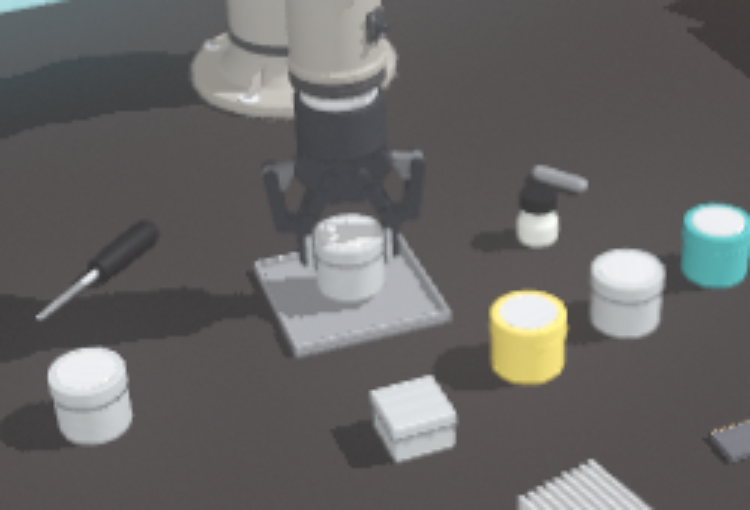

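The tin is upright, held over the middle of the tray (crop 350,260). I'm lowering it slowly until it touches.

carry_out:
  moves:
    - [[0,0,0],[0,-0.2,0.3],5]
    - [[0,0,0],[0,-0.3,0.5],5]
    - [[0,0,0],[0,-0.3,0.7],5]
    - [[0,0,0],[0,-0.3,0.8],5]
    - [[0,0,0],[0,-0.3,0.8],5]

```text
t: 7.0
eef_pos: [0.4521, -0.0967, 0.0383]
tool_rot: [-0.0, 0.125, 0.992, 0.0]
contact_force: [0.1, -0.0, -3.2]
gripper_width: 0.707
```

carry_out:
  moves:
    - [[0,0,0],[0,0,0.1],5]
    - [[0,0,0],[0,0,0.15],5]
    - [[0,0,0],[0,0,0.2],5]
    - [[0,0,0],[0,0,0.2],5]

```text
t: 7.5
eef_pos: [0.4521, -0.0968, 0.0362]
tool_rot: [-0.0, 0.125, 0.992, -0.0]
contact_force: [0.1, -0.7, -3.4]
gripper_width: 0.707
```

carry_out:
  moves:
    - [[0,0,0],[0,0,0.1],5]
    - [[0,0,0],[0,0,0.15],5]
    - [[0,0,0],[0,0,0.2],5]
    - [[0,0,0],[0,0,0.2],5]

```text
t: 8.0
eef_pos: [0.4522, -0.0967, 0.0357]
tool_rot: [0.0, 0.125, 0.992, 0.0]
contact_force: [-5.8, 1.7, 20.2]
gripper_width: 0.71
```

carry_out:
  moves:
    - [[0,0,0],[0,0,-0.12],5]
    - [[0,0,0],[0,0,-0.12],5]
    - [[0,0,0],[0,0,-0.12],6.3]
    - [[0,0,0],[0,0,-0.12],7]
    - [[0,0,0],[0,0,-0.12],8]

```text
t: 8.62
eef_pos: [0.4522, -0.0968, 0.0354]
tool_rot: [0.0, 0.125, 0.992, -0.0]
contact_force: [0.1, 0.0, 0.0]
gripper_width: 0.933
```

carry_out:
  moves:
    - [[0,0,0],[0,0,0],8.54]
    - [[0,0,0],[0,0,0],8.54]
    - [[0,0,0],[0,0,0],8.54]
    - [[0,0,0],[0,0,-1],8.54]
    - [[0,0,0],[0,0,-3],8.54]

```text
t: 9.25
eef_pos: [0.4516, -0.0968, 0.0658]
tool_rot: [-0.001, 0.125, 0.992, -0.0]
contact_force: [0.3, 0.1, 0.8]
gripper_width: 0.999
```

carry_out:
  moves:
    - [[0,0,0],[0,0,-4],8.54]
    - [[0,0,0],[0,0,-8],8.54]
    - [[0,0,0],[0,0,-12],8.54]
    - [[0,0,0],[0,0,-14],8.54]
    - [[0,0,0],[0,0,-14],8.54]

```text
t: 9.88
eef_pos: [0.453, -0.0969, 0.2073]
tool_rot: [0.002, 0.125, 0.992, 0.0]
contact_force: [-0.7, -0.1, -0.5]
gripper_width: 0.999
```

```bash
python3 -c "
from h import *
o,M=state(); F=[]
for i in range(6): bot.read_camera('top'); F.append(bot.get_obs()['contact_force'])
print('free F',np.mean(F,0))
a=bot.read_camera('scene')[100:270,100:350,::-1]; a=cv2.resize(a,None,fx=2,fy=2)
b=bot.read_camera('wrist')[:,:,::-1].copy(); ci=bot.camera_info('wrist')
cv2.polylines(b,[(tinhull(ci,.452,-.097)).astype(np.int32)],True,(0,0,255),1)
cv2.imwrite('pics/s2.png',a); cv2.imwrite('pics/w2.png',b)"
```

```text
t 9.875 p [ 0.453  -0.0969  0.2073] yaw tool-y 75.69 tilt 0.23 F [-0.75 -0.14 -0.47] w 0.999 q [-0.24  0.18  0.36  2.11 -0.08  0.86  1.48]
free F [ 0.06510763 -0.14089059  0.17009941]
```

View pics/s2.png

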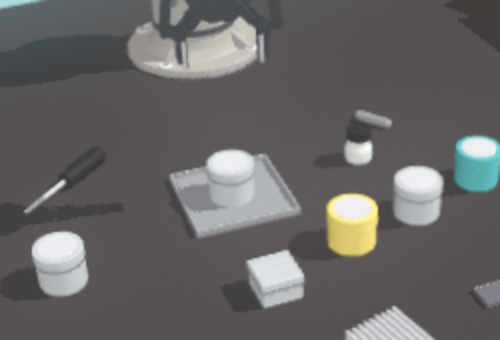

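View pics/w2.png

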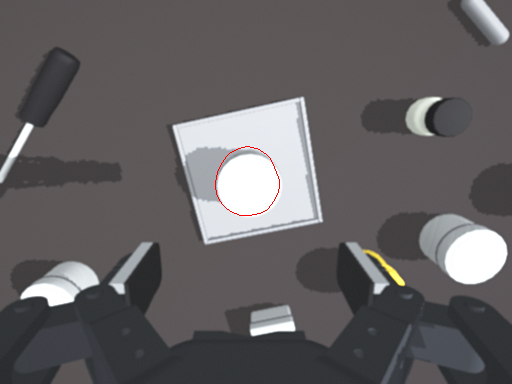

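The tin stands upright in the middle of the tray, at (247,182) in the wrist view, and the gripper is clear. It weighed about 3.5 N (~0.36 kg), far above the 0.7 N of an empty tin.

```bash
python3 -c "
from station import bot
print(bot.hand_in())"
```

```text
the job is handed in; nothing more can be done
None
```

The first tin I lifted was the full one, and it now stands upright in the parts tray. I handed the job in at about 10 s; no verdict is reported.

- **Weighing:** the tin stood at about (0.413, 0.292). While held it pulled mostly 3 to 4.4 N, averaging 3.3 N over six readings (about 0.35 kg). The unloaded gripper read about 0.2 N, and an empty tin would weigh about 0.7 N.
- **Placing:** I set it down at about (0.452, −0.097), within a few millimetres of the tray centre. The touchdown was firmer than I wanted: the wrist force read 20 N, well under the 120 N limit. I backed off slightly before opening the fingers.
- **Other tins:** I did not need to lift the other two bare-metal tins or touch the look-alikes, so they stand where they started.
- **Last checks:** the final scene and wrist pictures show the tin upright inside the rim. The gripper is open about 0.2 m up and touching nothing. No check failed or disagreed with another.

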